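# Aim the dry-air spout at the open cryobox

## Task

Two dry-air stands are on the cold-store bench. Take the screw-on head that carries the long round spout and screw it round on its thread, whichever way is shorter, until the spout points at the middle of the open cryobox full of vials, then let go of it. Leave both cryoboxes where they are and do not turn the other stand's head, the one with the flat fan mouth.

Things in the scene. Friction and masses are not known exactly. Their poses are not given: they have to be found in the camera images.
- spout_head (a point): Spout head, to be turned: steel block 30 (x) x 26 (y) x 50 mm tall, screwed on a fixed upright pipe. Point: block's middle, on the screw axis, 130 mm above bench. z up; x = where the 14 mm round spout points (mouth 82 mm from axis, lower half of +x face). Grip the 26 mm y flats. Turns either way over a quarter turn, no stop; drops 1 mm/rad clockwise from above; friction 0.12 N m keeps it put.
- open_box_mid (a point): Open cryobox: white box with a blue grid, 134 mm square and about 56 mm tall over its vials with coloured screw caps, no lid, loose on the bench, beside the spout stand (170 to 230 mm from its axis, on either side). This point is its centre, 28 mm above the bench. z is up.
- closed_box_mid (a point): Closed cryobox: 138 mm square and 66 mm tall with its plain white lid on, no vials seen; loose on the other side of the spout stand. This point is in its centre, 28 mm above the bench. Not to be moved.
- fan_mouth (a point): Mouth of the other stand's head: same stand and block, but with a short flat fan mouth 56 mm wide in place of the spout. This point is the middle of the mouth's front, 44 mm from that stand's screw axis along the head's x axis, 123 mm above the bench. Not to be turned.
Mind the look-alikes: they are no part of the job. What is shaped like the part that bears spout_head but orange is not meant.

How it is judged:
By the outcome, as a careful person would: the job done as asked, in the order asked, and still so for the second after the job is handed in, with the robot touching nothing.
It also fails if it takes over 32 s, if anything falls off the work surface, if the arm or the gripper's body presses on something with over 40 N, if the wrist force passes 120 N, or if a joint passes its speed limit or range.

## Robot

A 6-joint arm with a two-finger parallel gripper is mounted at the origin on the work surface. World frame = base frame: x ahead of the robot, y to its left, z up, the work surface at z = 0. Lengths are in m, angles in rad, forces in N, time in s.
With the tool pointing down it reaches from about 0.375 to 0.9 m from the base axis. Payload 3.1 kg.
Tool frame: the origin (TCP) lies between the finger pads; the fingertips stand 17 mm ahead of it and the grasp point (between the pads) lies 2 mm behind it (robot.nose_length is the distance from the TCP to the fingertips, in m); z points along the fingers, y is the line along which they close (so a half turn about z gives the same grasp; the last joint's range is limited). The gripper opens to 87 mm and grips with 3 to 60 N. Pads are 19 mm wide; open, the fingers measure 117 mm over their backs; the gripper's body (75 mm by 190 mm) begins 51 mm behind the grasp point.
Start: joints at [-1.417, 0.527, 1.433, -0, 1.181, -0.178], TCP at [0.204, -0.591, 0.24] pointing down, gripper open.
Joint ranges: [-3.08, 3.08], [-0.75, 2.2], [0.22, 2.44], [-1.43, 4.57], [0, 2.65], [-2.85, 2.85]. Speed limits (rad/s): [2.79, 2.79, 3.14, 3.14, 3.14, 3.14].

## Interface

Orientations are given as a unit quaternion [x, y, z, w].
In Python, from rig import robot, cams gives the robot as it stands.
- The arm moves only by the shell command python3 -m pendant 'ROWS' [FORCE]. ROWS is JSON, a list of rows, each an object with "jaw": the opening, from 0 (shut) to 1 (fully open); "linear": the shift along the tool's x, y, z in cm, a list of three; "twist": the turn about the tool's z in degrees. A call has 1 to 12 rows; each row shifts and turns the commanded pose from where the row before left it, along the tool's axes as they then stand; what a row does not reach is not made up. A row lasts 1/12 s, in which the tool goes at most 41.7 mm and 7.16 degrees, less where a joint would pass 70% of its speed; a pose out of reach is approached as far as the arm can. A call is refused whole if a number of a shift passes 4.17 or a number of a turn 7.16, either way. A call with a gripper value outside its range is refused whole. The fingers move at their own pace and stop on an object; FORCE is the grip in N (left out, the last holds). Time passes only in rows, so rows that do not move let the fingers close. It gives the time, the measured TCP pose, the force, the opening and the grip force at its end, in the units of the state.
- robot.get_obs(): the state, without advancing time (a new reading comes with each control period).
- cams.camera(name): name is "side" or "top"; returns a dict with "color" (480x640x3 uint8, blue, green, red), "depth" (480x640 float32, m along the optical axis (not along the pixel's ray), 0 where there is no reading), "fov_y" (degrees; the focal length in pixels is half the picture's height over the tangent of half this angle, whatever the lens; pixels are square), "cx", "cy" (the principal point, pixels), "view" (4x4, takes a point from world to camera coordinates). Camera axes: x right, y down, z forward; pixel columns grow to the right and rows downward; lengths in m; the calibration is good to about 2 mm. A picture is of the moment at which its call begins.
- robot.hand_in(): hands the job in; it is judged then, once.
The state is a dict: "time": time; "q": joint angles; "joint_velocities": joint speeds; "joint_torque": joint torques, N m; "position": TCP position; "tool_rot": TCP orientation; "ft_force": force on the tool from outside, world axes, zero at the start; "moment": the same for the moment, N m; "grip_width": finger opening in m; "grip_force": force on a finger pad.
Only numpy, scipy, OpenCV 4.12 (cv2) and the standard library are available. Lean on these libraries where they do the work, as an engineer would, in place of code of your own. Each camera call takes 0.05 s, during which the arm holds its last target. There are 200 camera calls.

## Working session

There is one attempt and no reset: what is moved stays moved. The work goes in short steps, Python scripts to look and compute and a shell command to move; the robot and the scene stay as the last step left them, time stands still between calls to the robot, and variables do not carry over. Pictures are saved under pics/ and viewed, at most 10 in all, crops included, and the job is handed in when it is done.

```bash
mkdir -p pics; cat > h.py <<'E'
import numpy as np, cv2
from rig import robot, cams
def shot(n,f):
    c=cams.camera(n); cv2.imwrite(f'pics/{f}.png',c['color']); np.savez(f'{f}.npz',**c); return c
def pts(c):
    h,w=c['depth'].shape; f=h/2/np.tan(np.radians(float(c['fov_y']))/2)
    v,u=np.mgrid[:h,:w]; d=c['depth']
    P=np.stack([(u-c['cx'])*d/f,(v-c['cy'])*d/f,d,np.ones_like(d)],-1)
    W=(P@np.linalg.inv(c['view']).T)[...,:3]; W[d==0]=np.nan; return W
E
python3 - <<'E'
from h import *
for n in('top','side'):
    c=shot(n,n+'0'); print(n,c['fov_y'],np.linalg.inv(c['view'])[:3].round(3))
print({k:np.round(v,3) for k,v in robot.get_obs().items()})
E
```

```text
top 50.04058806795287 [[-0.025 -0.986  0.167  0.397]
 [-1.     0.023 -0.014  0.04 ]
 [ 0.01  -0.167 -0.986  0.897]]
side 43.28273081251719 [[-0.935 -0.219  0.28   0.201]
 [-0.355  0.585 -0.729  0.842]
 [-0.004 -0.781 -0.624  0.805]]
{'time': np.float64(0.1), 'q': array([-1.418,  0.528,  1.434, -0.   ,  1.181, -0.178]), 'joint_velocities': array([-0.001, -0.002, -0.002,  0.001,  0.001,  0.001]), 'joint_torque': array([  0.   , -44.098, -17.715,   0.063,   0.053,  -0.   ]), 'position': array([ 0.203, -0.59 ,  0.239]), 'tool_rot': array([ 0.986,  0.165, -0.   , -0.001]), 'ft_force': array([-0.72 , -0.298,  0.478]), 'moment': array([-0.032, -0.038,  0.01 ]), 'grip_force': np.float64(0.0), 'grip_width': np.float64(0.087)}
```

View pics/top0.png

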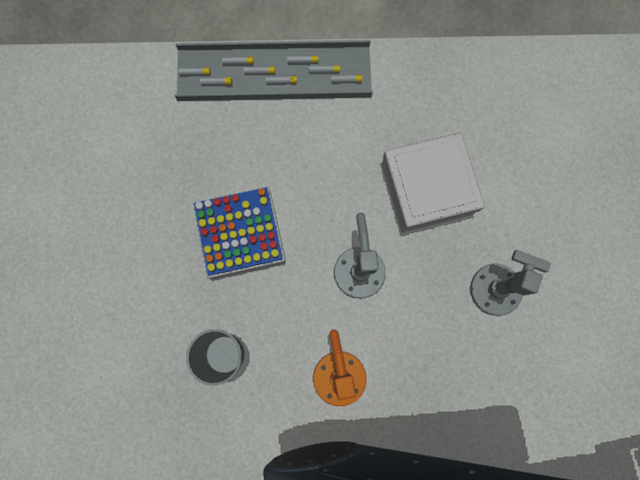

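View pics/side0.png

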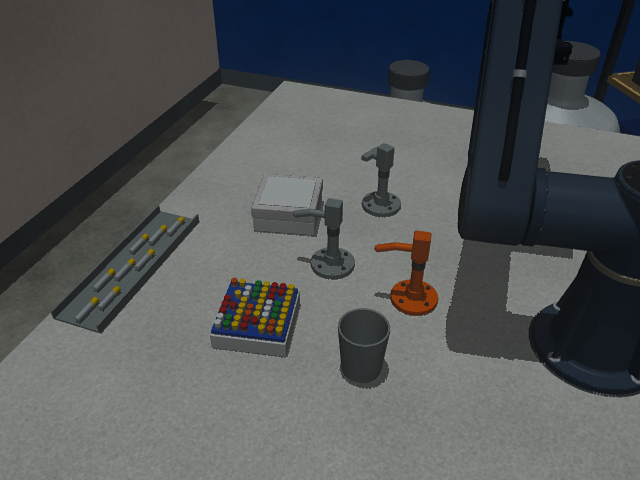

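The top view shows the grey spout head at about (367,260), with its mouth at (361,215). The open box is at (239,232), the closed box at (433,180), the fan head at (525,280) and the orange look-alike at (343,385). Next I turn these into positions.

```bash
python3 - <<'E'
from h import *
c=np.load('top0.npz'); W=pts(c); v,u=np.mgrid[:480,:640]
def box(u0,u1,v0,v1): return (u>=u0)&(u<=u1)&(v>=v0)&(v<=v1)
m=box(335,395,205,300)
T=W[m&(W[...,2]>.146)&(W[...,2]<.165)]; print('top',len(T),T.mean(0).round(4),cv2.minAreaRect(T[:,:2].astype(np.float32)*1000))
S=W[m&(W[...,2]>.10)&(W[...,2]<.14)]
t=T.mean(0)[:2]; far=S[np.linalg.norm(S[:,:2]-t,axis=1)>.03]
vx,vy,x0,y0=cv2.fitLine(far[:,:2].astype(np.float32),cv2.DIST_L2,0,.01,.01).ravel()
print('spout',len(far),vx,vy,x0,y0,'yaw',np.degrees(np.arctan2(vy,vx)),'from head',np.degrees(np.arctan2(*(far.mean(0)[:2]-t)[::-1])),'reach',np.linalg.norm(far[:,:2]-t,axis=1).max(),far[:,2].min(),far[:,2].max())
B=W[m&(W[...,2]>.004)&(W[...,2]<.03)]; print('flange',cv2.minEnclosingCircle(B[:,:2].astype(np.float32)*1000))
for nm,b,z in(('open',(185,295,180,285),.035),('closed',(375,490,125,235),.05)):
    Q=W[box(*b)&(W[...,2]>z)]; r=cv2.minAreaRect(Q[:,:2].astype(np.float32)*1000); print(nm,r,np.nanmax(Q[:,2]))
    o=np.array(r[0])/1000-t; print(' bearing',np.degrees(np.arctan2(o[1],o[0])),np.linalg.norm(o))
c=np.load('side0.npz'); W=pts(c)
T=W[box(320,350,190,240)&(W[...,2]>.150)&(W[...,2]<.165)]; print('side top',len(T),cv2.minAreaRect(T[:,:2].astype(np.float32)*1000))
B=W[box(205,305,270,360)&(W[...,2]>.02)];print('side open',cv2.minAreaRect(B[:,:2].astype(np.float32)*1000))
E
```

```text
top 374 [ 0.4992 -0.0448  0.1553] ((499.8491516113281, -45.336669921875), (29.97244644165039, 26.427867889404297), 4.576596736907959)
spout 280 0.997803 0.06625115 0.55364037 -0.040802494 yaw 3.7986937 from head 4.1850129624154 reach 0.08256918178641091 0.11448597422790852 0.13435207055659482
flange ((536.127197265625, -56.227474212646484), 98.84554290771484)
open ((571.3438720703125, 160.59255981445312), (131.25865173339844, 133.01016235351562), 11.566271781921387) 0.06296711138491351
 bearing 70.65269204512718 0.21766849948978037
closed ((649.2852783203125, -172.0102996826172), (139.1318817138672, 138.93328857421875), 13.202468872070312) 0.07277505060051315
 bearing -40.29375974591654 0.1967299733863044
side top 157 ((502.0390319824219, -42.181793212890625), (29.5819034576416, 28.186180114746094), 3.6047146320343018)
side open ((573.9536743164062, 164.43173217773438), (135.00814819335938, 137.02035522460938), 11.622946739196777)
```

```bash
python3 -m pendant '[{"jaw":1,"linear":[0,0,0],"twist":5},{"jaw":1,"linear":[0,0,0],"twist":5},{"jaw":1,"linear":[0,0,0],"twist":4.9},{"jaw":1,"linear":[2.2,-3.45,0],"twist":0},{"jaw":1,"linear":[2.2,-3.45,0],"twist":0},{"jaw":1,"linear":[2.2,-3.45,0],"twist":0},{"jaw":1,"linear":[2.2,-3.45,0],"twist":0},{"jaw":1,"linear":[2.2,-3.45,0],"twist":0},{"jaw":1,"linear":[2.2,-3.45,0],"twist":0},{"jaw":1,"linear":[2.2,-3.45,0],"twist":0},{"jaw":1,"linear":[2.2,-3.45,0],"twist":0}]' 25
```

```text
time: 1.02
position: [0.3597, -0.3009, 0.2393]
tool_rot: [0.999, 0.036, -0.0, -0.0]
ft_force: [1.6, 0.0, -0.1]
grip_width: 0.0869
grip_force: 0.0
```

```bash
python3 -m pendant '[{"jaw":1,"linear":[2.2,-3.4,0],"twist":0},{"jaw":1,"linear":[2.2,-3.4,0],"twist":0},{"jaw":1,"linear":[2.2,-3.4,0],"twist":0},{"jaw":1,"linear":[2.2,-3.4,0],"twist":0},{"jaw":1,"linear":[2.2,-3.4,0],"twist":0},{"jaw":1,"linear":[2.2,-3.4,0],"twist":0},{"jaw":1,"linear":[2.2,-3.4,0],"twist":0},{"jaw":1,"linear":[0.46,-0.85,0],"twist":0},{"jaw":1,"linear":[0,0,0],"twist":0},{"jaw":1,"linear":[0,0,0],"twist":0}]'; python3 -c "
from h import *
shot('side','side1');print(robot.get_obs()['position'],robot.get_obs()['q'])"
```

```text
time: 1.85
position: [0.4994, -0.0456, 0.2392]
tool_rot: [0.999, 0.037, -0.001, 0.0]
ft_force: [0.1, -1.0, 0.3]
grip_width: 0.0873
grip_force: 0.0
[ 0.49918728 -0.04638369  0.23923615] [-3.15456754e-01  3.62885676e-01  1.73700390e+00 -8.89566216e-04
  1.04284008e+00  1.18398080e+00]
```

View pics/side1.png

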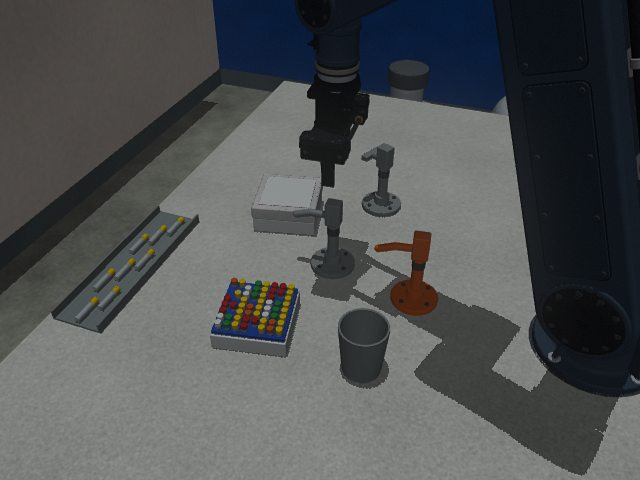

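The gripper is above the head and lined up with it: in the side view the fingers are at (328,170) and the block is at (334,210). Next I go down and grip.

```bash
python3 -m pendant '[{"jaw":1,"linear":[0.15,-0.17,3],"twist":0},{"jaw":1,"linear":[0,0,3],"twist":0},{"jaw":1,"linear":[0,0,2.5],"twist":0},{"jaw":1,"linear":[0,0,1.8],"twist":0},{"jaw":1,"linear":[0,0,0],"twist":0},{"jaw":0.45,"linear":[0,0,0],"twist":0},{"jaw":0.45,"linear":[0,0,0],"twist":0},{"jaw":0.45,"linear":[0,0,0],"twist":0}]' 15;  python3 -m pendant '[{"jaw":0.2,"linear":[0,0,0],"twist":0},{"jaw":0.2,"linear":[0,0,0],"twist":0},{"jaw":0.2,"linear":[0,0,0],"twist":0},{"jaw":0.2,"linear":[0,0,0],"twist":0},{"jaw":0.2,"linear":[0,0,0],"twist":0}]' 15
```

```text
time: 2.57
position: [0.5022, -0.045, 0.1379]
tool_rot: [0.999, 0.035, 0.001, 0.001]
ft_force: [-0.3, 0.8, -0.3]
grip_width: 0.0742
grip_force: 0.0
time: 2.98
position: [0.5014, -0.0438, 0.1368]
tool_rot: [0.999, 0.036, 0.0, 0.0]
ft_force: [-0.2, 0.3, 0.0]
grip_width: 0.0419
grip_force: 0.0
```

```bash
python3 -m pendant '[{"jaw":0.1,"linear":[0,0,0],"twist":0},{"jaw":0.1,"linear":[0,0,0],"twist":0},{"jaw":0.1,"linear":[0,0,0],"twist":0},{"jaw":0.1,"linear":[0,0,0],"twist":0},{"jaw":0.1,"linear":[0,0,0],"twist":0},{"jaw":0.1,"linear":[0,0,0],"twist":0},{"jaw":0.1,"linear":[0,0,0],"twist":0}]' 15
```

```text
time: 3.57
position: [0.5014, -0.0445, 0.1366]
tool_rot: [0.999, 0.036, 0.0, 0.001]
ft_force: [-1.2, -4.7, 0.3]
grip_width: 0.0258
grip_force: 15.0
```

```bash
python3 -m pendant '[{"jaw":0.1,"linear":[0,0.05,0],"twist":0},{"jaw":0.1,"linear":[0,0,-0.01],"twist":-6.6},{"jaw":0.1,"linear":[0,0,-0.01],"twist":-6.6},{"jaw":0.1,"linear":[0,0,-0.01],"twist":-6.6},{"jaw":0.1,"linear":[0,0,-0.01],"twist":-6.6},{"jaw":0.1,"linear":[0,0,-0.01],"twist":-6.6},{"jaw":0.1,"linear":[0,0,0],"twist":0},{"jaw":0.1,"linear":[0,0,0],"twist":0}]' 30
```

```text
time: 4.23
position: [0.5012, -0.0442, 0.1372]
tool_rot: [0.948, 0.317, -0.0, -0.0]
ft_force: [-1.3, -1.9, 3.5]
grip_width: 0.0257
grip_force: 30.0
```

```bash
python3 -m pendant '[{"jaw":0.1,"linear":[0,0,-0.01],"twist":-6.8},{"jaw":0.1,"linear":[0,0,-0.01],"twist":-6.8},{"jaw":0.1,"linear":[0,0,-0.01],"twist":-6.8},{"jaw":0.1,"linear":[0,0,-0.01],"twist":-6.7},{"jaw":0.1,"linear":[0,0,-0.01],"twist":-6.7},{"jaw":0.1,"linear":[0,0,0],"twist":0},{"jaw":0.1,"linear":[0,0,0],"twist":0},{"jaw":0.1,"linear":[0,0,0],"twist":0}]'; python3 - <<'E'
from h import *
for n in('top','side'):
    c=shot(n,n+'2'); W=pts(c)
    v,u=np.mgrid[:480,:640]
    a=np.array([.501,-.0445]); d=W[...,:2]-a; r=np.linalg.norm(d,axis=2)
    m=(r>.035)&(r<.09)&(W[...,2]>.10)&(W[...,2]<.132)&(d[...,1]>0)
    print(n,m.sum(), np.degrees(np.arctan2(*d[m].mean(0)[::-1])) if m.any() else '', r[m].max() if m.any() else '')
E
```

```text
time: 4.9
position: [0.5008, -0.044, 0.1377]
tool_rot: [0.816, 0.578, -0.0, -0.001]
ft_force: [-2.3, -0.8, 5.8]
grip_width: 0.0257
grip_force: 30.0
top 91 72.00169730107477 0.08038904959886599
side 173 72.5454789001906 0.08351219419980109
```

View pics/side2.png

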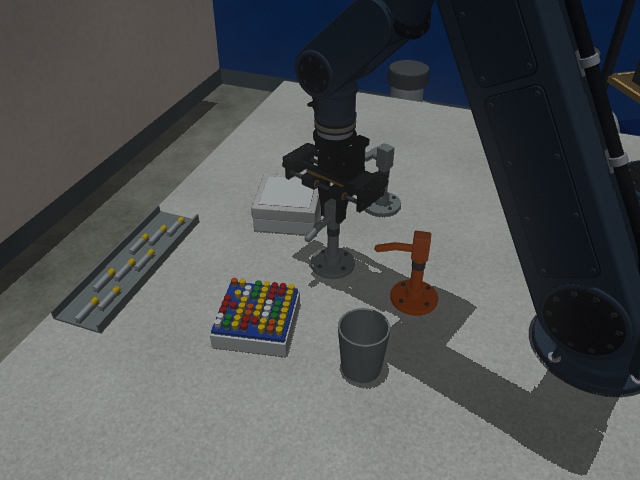

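The spout at (317,232) now points at the open box at (256,315). Next I let go and back off upward.

```bash
python3 -m pendant '[{"jaw":0.3,"linear":[0,0,0],"twist":0},{"jaw":0.6,"linear":[0,0,0],"twist":0},{"jaw":0.8,"linear":[0,0,0],"twist":0},{"jaw":0.8,"linear":[0,0,0],"twist":0},{"jaw":0.8,"linear":[0,0,0],"twist":0},{"jaw":0.8,"linear":[0,0,0],"twist":0},{"jaw":0.8,"linear":[0,0,-1],"twist":0},{"jaw":0.8,"linear":[0,0,-2.5],"twist":0},{"jaw":0.8,"linear":[0,0,-3.5],"twist":0},{"jaw":0.8,"linear":[0,0,-3.5],"twist":0},{"jaw":0.8,"linear":[0,0,-3.5],"twist":0},{"jaw":0.8,"linear":[0,0,0],"twist":0}]'; python3 -m pendant '[{"jaw":0.8,"linear":[-4,0,0],"twist":0},{"jaw":0.8,"linear":[-4,0,0],"twist":0},{"jaw":0.8,"linear":[-4,0,0],"twist":0},{"jaw":0.8,"linear":[-4,0,0],"twist":0},{"jaw":0.8,"linear":[-4,0,0],"twist":0},{"jaw":0.8,"linear":[-4,0,0],"twist":0},{"jaw":0.8,"linear":[0,0,0],"twist":0},{"jaw":0.8,"linear":[0,0,0],"twist":0}]'; python3 - <<'E'
from h import *
v,u=np.mgrid[:480,:640]
for n in('top','side'):
    c=shot(n,n+'3'); W=pts(c)
    a=np.array([.501,-.0445]); d=W[...,:2]-a; r=np.linalg.norm(d,axis=2); z=W[...,2]
    T=W[(r<.03)&(z>.148)&(z<.165)]; print(n,len(T),cv2.minAreaRect(T[:,:2].astype(np.float32)*1000) if len(T)>5 else '')
    m=(r>.03)&(r<.09)&(z>.10)&(z<.14)&(d[...,1]>0)
    P=W[m][:,:2]; l=cv2.fitLine(P.astype(np.float32),cv2.DIST_HUBER,0,.01,.01).ravel(); print(m.sum(),'bearing',np.degrees(np.arctan2(*(P.mean(0)-a)[::-1])),'line',np.degrees(np.arctan2(l[1],l[0])))
    b=(abs(W[...,0]-.572)<.11)&(abs(W[...,1]-.162)<.11)&(z>.035)&(z<.075); print('open',cv2.minAreaRect(W[b][:,:2].astype(np.float32)*1000))
E
```

```text
time: 6.0
position: [0.5054, -0.0455, 0.2851]
tool_rot: [0.815, 0.58, 0.005, 0.006]
ft_force: [1.6, -0.1, 0.9]
grip_width: 0.0693
grip_force: 0.0
time: 6.67
position: [0.422, -0.2731, 0.2777]
tool_rot: [0.816, 0.578, 0.0, 0.0]
ft_force: [1.1, 0.5, 0.8]
grip_width: 0.0696
grip_force: 0.0
top 374 ((499.77996826171875, -45.14025115966797), (29.781312942504883, 26.122350692749023), 71.10958862304688)
297 bearing 72.41926386545724 line 70.883896
open ((570.9407958984375, 160.93075561523438), (131.48492431640625, 133.15008544921875), 11.224294662475586)
side 182 ((502.12890625, -42.3057861328125), (32.71890640258789, 27.4302978515625), 70.79239654541016)
203 bearing 72.50510848585525 line 71.29028
open ((572.7828369140625, 164.6051025390625), (132.12271118164062, 135.96261596679688), 11.124752044677734)
```

View pics/top3.png

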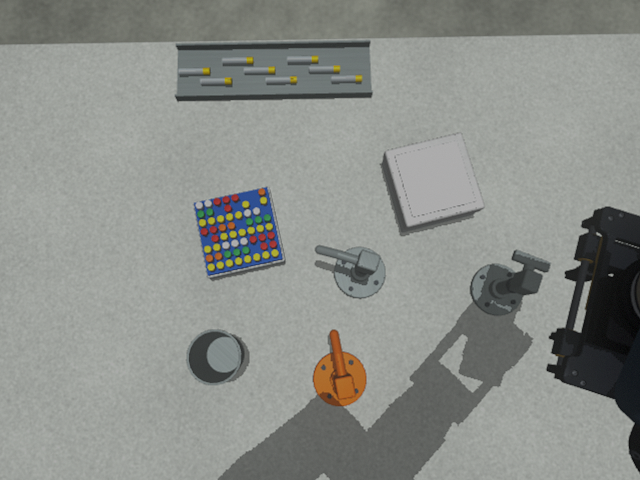

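The spout at (318,248) points at the open box's centre (239,232), with a heading of about 71° against a bearing of 70.9°. Both boxes and the fan head are where they were, and the arm is clear of everything.

```bash
python3 -c "
from rig import robot
print(robot.hand_in())"
```

```text
the job is handed in; nothing more can be done
None
```

I turned the spout head about 67° counter-clockwise so the spout points at the middle of the open cryobox (heading about 71°, box bearing 70.9°), let go of it and handed the job in after about 7 s, leaving both cryoboxes and the fan head untouched.

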